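# Hold a sample bar over the viewer's slit with tongs

## Robot

A 6-joint arm with a two-finger parallel gripper is mounted at the origin on the work surface. World frame = base frame: x ahead of the robot, y to its left, z up, the work surface at z = 0. Lengths are in m, angles in rad, forces in N, time in s.
With the tool pointing down it reaches from about 0.225 to 0.875 m from the base axis. Payload 3.4 kg.
Tool frame: the origin (TCP) lies midway between the tips of the shut fingers; the grasp point (between the pads) lies ctrl.tcp_to_grasp behind it (ctrl.tcp_to_grasp is the distance from the TCP to the grasp point, in m); z points along the fingers, y is the direction in which the jaws open and shut (so a half turn about z gives the same grasp; the last joint's range is limited). The gripper opens to 85 mm and grips with 20 to 120 N. Pads are 22 mm wide; open, the fingers measure 114 mm over their backs; the gripper's body (76 mm by 85 mm) begins 54 mm behind the grasp point. The pads swing forward as they close: fully open they stand 13 mm farther back than shut.
Start: joints at [-1.301, 0.276, 1.505, -0, 1.361, -0.121], TCP at [0.219, -0.532, 0.231] pointing down, gripper open.
Joint ranges: [-2.89, 2.89], [-0.75, 2.08], [0.22, 2.7], [-1.18, 4.32], [0.11, 2.71], [-2.7, 2.7]. Speed limits (rad/s): [2.57, 2.57, 3.14, 3.14, 3.14, 3.14].

## Interface

Orientations are given as a 3x3 rotation matrix whose columns are the frame's x, y, z axes.
In Python, from station import ctrl gives the robot as it stands. The module is installed in compiled form; this text tells all that it offers.
- The arm moves only by the tool play_rows, never from a script. Its argument "increments" is a list of rows, each an object with "dp": the shift along the world's x, y, z in mm, a list of three; "twist": the turn about the world's z in degrees; "gripper": the closure, from 0 (fully open) to 1 (shut). A call has 1 to 10 rows; each row shifts and turns the commanded pose from where the row before left it; what a row does not reach is not made up. A row lasts 1/8 s, in which the tool goes at most 62.5 mm and 10.7 degrees, less where a joint would pass 70% of its speed; a pose out of reach is approached as far as the arm can. A call with a gripper value outside its range is refused whole. The fingers move at their own pace and stop on an object; "force" is the grip in N (left out, the last holds). Time passes only in rows, so rows that do not move let the fingers close. It gives the time, the measured TCP pose, the force and the opening at its end, in the units of the state.
- ctrl.read_state(): the state, without advancing time (a new reading comes with each control period).
- ctrl.grab_frame(name): name is "side" or "top" or "wrist"; returns (picture, depth): 384x512x3 uint8, red, green, blue; 384x512 float32, m along the optical axis (not along the pixel's ray), 0 where there is no reading.
- ctrl.camera_model(name): a dict with "K" (3x3 intrinsics, pixels), "k1" (the pictures are not rectified: a ray, as slopes to the right and down, at radius r is drawn at 1 + k1 r^2 times it, then the intrinsics apply), "R" (3x3) and "t" (3): a world point X has camera coordinates R X + t; the wrist camera has in their place "T_tool_cam" (4x4, takes a point from camera to tool coordinates, whose origin is the TCP and whose axes are the flange's). Camera axes: x right, y down, z forward; pixel columns grow to the right and rows downward; lengths in m; the calibration is good to about 2 mm. A picture is of the moment at which its call begins: read the wrist's pose just before it. camera_model takes no time and is no camera call.
- ctrl.job_done(): hands the job in, once; it reports no verdict.
The state is a dict: "time_s": time; "joint_positions": joint angles; "qvel": joint speeds; "joint_efforts": joint torques, N m; "eef_pos": TCP position; "tcp_rot": TCP orientation; "contact_force": force on the tool from outside, world axes, zero at the start; "torque": the same for the moment, N m; "grip_width": finger opening in m.
Only numpy, scipy, OpenCV 4.12 (cv2) and the standard library are available. Lean on these libraries where they do the work, as an engineer would, in place of code of your own. Each camera call takes 0.05 s, during which the arm holds its last target.

## Task

Take the tongs from their stand and use them, never the fingers themselves, to lift the long plain steel bar (not the short one, not the one with the collar) by its middle from the rack. Hold it level and still over the middle of the viewer's slit, lengthwise along the slit and about 6 cm above it, without touching the viewer, and finish while still holding it there. Leave the other samples and everything else on the bench where they are.

Things in the scene. Friction and masses are not known exactly. Their poses are not given: they have to be found in the camera images.
- tongs_grip (a point): steel tongs, standing tips down in their stand. Point midway between the handle plates, 92 mm above the lower ends of the tips, 28 mm below the top. The plates face each other across y (x: their width, 20 mm; z up), reach from 62 to 120 mm above the tips and are 40 mm over their outer faces when open: squeeze along y. Point fixed to the -y arm: on closing, the middle shifts to its -y by half the closing
- tongs_jaw (a joint): closing of the tongs in m: 0 open, 0.014 with a 10 mm bar between the tips, 0.022 shut. A spring opens them: 8 N starts closing, 12 N at 0.014, 15 N shut. Handles squeezed to about 35 mm are thus held firmly with the tips still open; a grip of 20 N or more clamps the bar
- stand: tong stand, fixed: aluminium plate 90 x 100 x 6 mm with a black pocket (inside 15 mm in x, 42 mm in y, walls 6 mm, floor 6 mm and top 40 mm above the bench) in which the tongs stand. Origin under its centre, turned as the tongs are. Lift the tongs straight up by over 40 mm to clear it
- rack: sample rack, fixed: black, 64 (x) x 160 (y) mm, base 6 mm thick, two ridges along y, 5 mm thick, centred at x = -15 and +15 mm, tops 30 mm above the bench. Three steel samples lie across them along x, 46 mm apart, in any order. Between the ridges (25 mm) the tips have room beside and below a sample. Origin under its centre
- bar_mid (a point): the sample wanted: the long plain square steel bar, 70 (x) x 10 x 10 mm, about 50 g; no collar. This point is its centre, 35 mm above the bench at the start; x runs along the bar, z up
- bar: the same long plain bar; origin under its middle (5 mm below its centre)
- tongs: the same tongs, 110 g; origin midway between the lower ends of the open tips. Tips 10 mm wide (x), 5 mm thick (y), inner faces 24 mm apart when open. The arms stay parallel: tip gap = width over the handles minus 16 mm. Two guide pins, 46 and 57 mm above the tips, stick out to +y when closed (look only)
- short_bar: another sample: plain square bar like it but only 42 mm long; origin under its middle
- collar_bar: another sample: square bar 70 mm long with an 18 mm square collar at its middle; origin under its middle
- slit (a point): middle of the narrow straight slit in the window on top of the viewer, 60 mm above the bench; x runs along the slit (80 mm long), z up
- viewer: up-looking viewer, fixed: black finned box 120 (x) x 119 (y) x 60 mm, with the window on its top; origin under its centre
- post_foot: bystander: aluminium post on a round foot, 44 mm across, 50 mm tall; origin under its centre
- dish: bystander: shallow glass dish, 60 mm across, 15 mm tall; origin under its centre
- lens_ring: bystander: dark steel lens ring lying flat, 40 mm across, 12 mm tall; origin under its centre
- solvent: bystander: small amber bottle, 40 mm across, 75 mm tall; origin under its centre
- driver: bystander: screwdriver lying on the bench, 150 mm long
- lens_case: bystander: white lens case 50 x 35 x 25 mm; origin under its centre
There are look-alikes about, which are no part of the job. What is shaped like the bar but black is not meant. Leave any green or red look-alike of the tongs alone.

How it is judged:
On the way, in this order (a step that is already met when the one before it is completed fails the run):
1. the tongs are lifted out of their stand in the gripper (height (world z) of tongs_grip above 0.14 m and contact force between tongs and the fingers above 1 N and contact force between tongs and stand below 0.05 N), for 0.1 s.
2. the long plain bar is lifted off the rack in the tongs (height (world z) of bar_mid above 0.05 m and x of bar_mid in the frame of tongs between -0.012 and 0.012 m and contact force between bar and rack below 0.05 N and contact force between bar and viewer below 0.05 N and contact force between bar and tongs above 1 N and contact force between tongs and the fingers above 1 N), for 0.2 s.
At the end, for the whole second after the job is handed in: bar held only by the tongs, within 12 mm of its middle, tongs by the gripper; its middle within 15 mm sideways of the slit's middle and 40 to 80 mm above it, its length within 0.17 rad of the slit and 0.1 rad of level, rolled under 0.14 rad, slower than 20 mm/s and 0.2 rad/s (horizontal distance between bar_mid and slit below 0.015 m and z of bar_mid in the frame of slit between 0.04 and 0.08 m and angle between the x axis of bar_mid and the x axis of slit, either way round below 0.17 rad and angle between bar_mid's own x axis and vertical between 1.4708 and 1.6708 rad and angle between bar_mid's own z axis and vertical below 0.14 rad and linear speed of bar below 0.02 m/s and angular speed of bar below 0.2 rad/s and x of bar_mid in the frame of tongs between -0.012 and 0.012 m and contact force between bar and rack below 0.05 N and contact force between bar and viewer below 0.05 N and contact force between bar and tongs above 1 N and contact force between tongs and the fingers above 1 N); the arm keeps its last pose, push and grip.
It fails at once if the gripper or arm touches the bar (contact force between bar and the fingers above 0.2 N or contact force between bar and the arm above 0.2 N).
It fails at once if the bar falls off the rack or out of the tongs (height (world z) of bar_mid below 0.022 m).
It fails at once if the bar, the tongs or the robot touch the viewer (contact force between any of bar, tongs, the fingers, the arm and viewer above 0.3 N).
It fails at once if another sample or a bystander is moved by more than 15 mm (distance of any of short_bar, collar_bar, post_foot, dish, lens_ring, solvent, driver, lens_case from where it was at the start of the episode above 0.015 m).
It also fails if it takes over 42 s, if anything falls off the work surface, if the arm or the gripper's body presses on something with over 40 N, if the wrist force passes 120 N, or if a joint passes its speed limit or range.

## Working session

There is one attempt and no reset: what is moved stays moved. The work goes in short steps, Python scripts to look and compute and a tool call to move; the robot and the scene stay as the last step left them, time stands still between calls to the robot, and variables do not carry over. Pictures are saved under pics/ and viewed, and the job is handed in when it is done.

Besides the shell and the picture viewer there is one more tool, called after ">>>" as a command line: name --argument value ..., lists and objects as JSON in quotes. play_rows: Moves the arm, as the interface text tells. Its arguments: {"type":"object","properties":{"increments":{"type":"array"},"force":{"type":"number"}},"required":["increments"]}

```bash
mkdir -p pics
cat > h.py <<'E'
import numpy as np, cv2
from station import ctrl
def save(n,im): cv2.imwrite('pics/'+n,cv2.cvtColor(im,cv2.COLOR_RGB2BGR))
E
python3 - <<'E'
from h import *
for n in ['side','top','wrist']:
    m=ctrl.camera_model(n); print(n,{k:np.round(np.array(v),4).tolist() for k,v in m.items()})
s=ctrl.read_state(); print(s, ctrl.tcp_to_grasp)
for n in ['side','top','wrist']:
    im,d=ctrl.grab_frame(n); save(n+'0.png',im); np.savez('pics/'+n+'0.npz',im=im,d=d,p=s['eef_pos'],R=s['tcp_rot'])
E
```

```text
side {'K': [[469.6155, 0.0, 264.7591], [0.0, 469.6155, 194.0995], [0.0, 0.0, 1.0]], 'k1': -0.1089, 'R': [[0.9924, -0.1219, -0.0166], [-0.0851, -0.5824, -0.8084], [0.0889, 0.8037, -0.5884]], 't': [-0.5494, 0.1244, 1.2769]}
top {'K': [[384.9087, 0.0, 255.2452], [0.0, 384.9087, 194.3628], [0.0, 0.0, 1.0]], 'k1': -0.1129, 'R': [[0.0188, -0.9998, 0.0096], [-0.9953, -0.0196, -0.0949], [0.0951, -0.0077, -0.9954]], 't': [-0.0093, 0.5723, 1.2621]}
wrist {'K': [[274.0338, 0.0, 254.354], [0.0, 274.0338, 189.5645], [0.0, 0.0, 1.0]], 'k1': -0.0324, 'T_tool_cam': [[-0.0001, -0.963, -0.2695, 0.069], [1.0, -0.0001, 0.0001, 0.0002], [-0.0002, -0.2695, 0.963, -0.1417], [0.0, 0.0, 0.0, 1.0]]}
{'time_s': 0.0, 'joint_positions': array([-1.30101103e+00,  2.76591572e-01,  1.50611117e+00, -3.11069865e-05,
        1.36070712e+00, -1.20986306e-01]), 'qvel': array([ 6.08547200e-06, -3.29378950e-04,  2.00672018e-03,  1.33178628e-03,
       -1.51708313e-03, -8.02529143e-04]), 'joint_efforts': array([-1.23937871e-04, -4.16775155e+01, -2.45804054e+01,  2.44890094e-05,
        1.12072629e-02, -1.23880247e-05]), 'eef_pos': array([ 0.21887051, -0.53115057,  0.23045042]), 'tcp_rot': array([[ 9.24612998e-01,  3.80907521e-01, -5.13652409e-04],
       [ 3.80907821e-01, -9.24611374e-01,  1.74336553e-03],
       [ 1.89132182e-04, -1.80759265e-03, -9.99998348e-01]]), 'contact_force': array([ 0.54018035, -0.55357428,  0.72774914]), 'torque': array([ 0.03269737, -0.01661477, -0.00913922]), 'grip_width': 0.08552573736346482} 0.0187
```

View pics/side0.png

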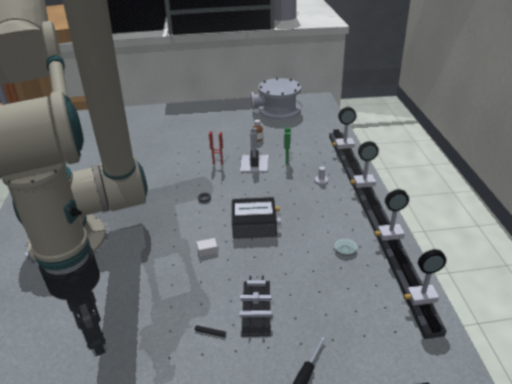

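View pics/top0.png

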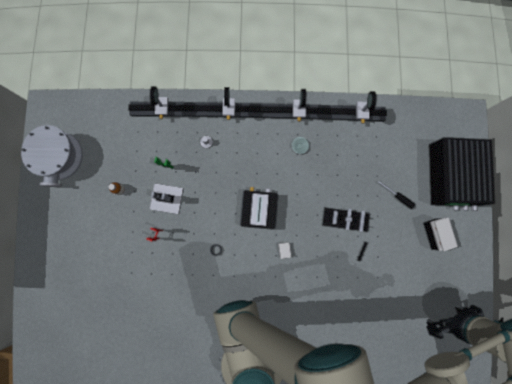

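View pics/wrist0.png

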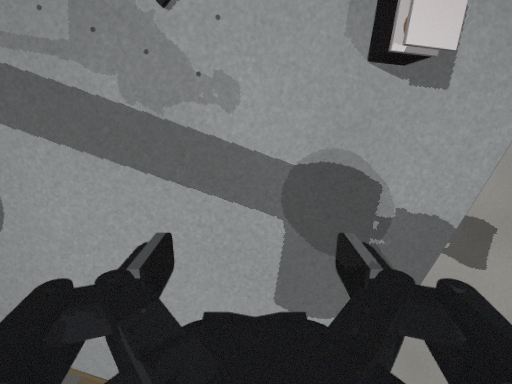

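The side view shows the steel tongs in the stand at about (254,150), with the red and green look-alikes beside them, the viewer at (254,217) and the rack at (256,305). In the top view the stand is at (166,199), the viewer at (260,209) and the rack at (346,219). I'll get coarse positions next.

```bash
cat >> h.py <<'E'
def cam(n,p=None,R=None):
    m=ctrl.camera_model(n); K=np.array(m['K']);k1=m['k1']
    if n=='wrist':
        T=np.array(m['T_tool_cam']); Rw=np.array(R)@T[:3,:3]; c=np.array(R)@T[:3,3]+np.array(p)
    else:
        Rw=np.array(m['R']).T; c=-Rw@np.array(m['t'])
    return K,k1,Rw,c
def rays(c,uv):
    K,k1,Rw,o=c
    uv=np.atleast_2d(np.array(uv,float))
    n=cv2.undistortPoints(uv[:,None],K,np.array([k1,0,0,0.]))[:,0]
    d=np.c_[n,np.ones(len(n))]@Rw.T
    return o,d
def plane(c,uv,z):
    o,d=rays(c,uv); return o+d*((z-o[2])/d[:,2])[:,None]
def proj(c,X):
    K,k1,Rw,o=c
    r=Rw.T; rv=cv2.Rodrigues(r)[0]
    return cv2.projectPoints(np.atleast_2d(np.array(X,float)),rv,-r@o,K,np.array([k1,0,0,0.]))[0][:,0]
def tri(cs,uvs):
    A=np.zeros((3,3));b=np.zeros(3);L=[]
    for c,uv in zip(cs,uvs):
        o,d=rays(c,uv);d=d[0]/np.linalg.norm(d[0]);P=np.eye(3)-np.outer(d,d);A+=P;b+=P@o;L.append((P,o))
    X=np.linalg.solve(A,b);return X,[1000*np.linalg.norm(P@(X-o)) for P,o in L]
def shot(n,name):
    s=ctrl.read_state(); im,d=ctrl.grab_frame(n); save(name+'.png',im)
    np.savez('pics/'+name+'.npz',im=im,d=d,p=s['eef_pos'],R=s['tcp_rot'],n=n); return s
def load(name):
    z=np.load('pics/'+name+'.npz'); return z['im'],z['d'],cam(str(z['n']),z['p'],z['R'])
def crop(name,out,x0,y0,x1,y1,f):
    im=load(name)[0] if 1 else 0
    save(out,cv2.resize(im[y0:y1,x0:x1],None,fx=f,fy=f,interpolation=cv2.INTER_CUBIC))
E
python3 - <<'E'
from h import *
T=np.load('pics/top0.npz');S=np.load('pics/side0.npz')
save('top0c.png',cv2.resize(T['im'][140:260,90:390],None,fx=2.6,fy=2.6,interpolation=cv2.INTER_CUBIC))
save('side0c.png',cv2.resize(S['im'][110:340,190:350],None,fx=2.6,fy=2.6,interpolation=cv2.INTER_CUBIC))
c=cam('top')
for n,uv,z in [('stand',(166,199),.006),('viewer',(260,209),.06),('rack',(346,219),.03)]: print(n,plane(c,uv,z))
E
```

```text
stand [[0.55246013 0.30594432 0.006     ]]
viewer [[ 0.52167529 -0.01440999  0.06      ]]
rack [[ 0.49509354 -0.3040597   0.03      ]]
```

View pics/top0c.png

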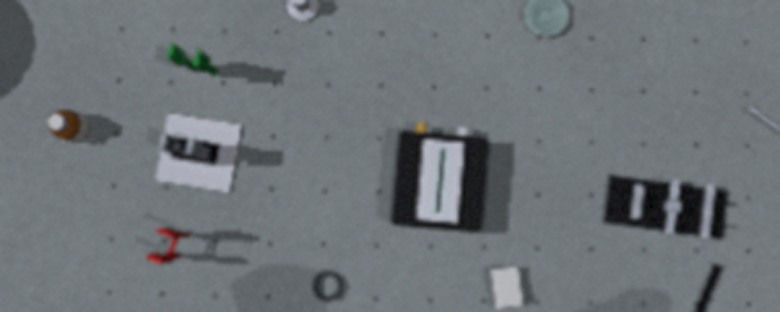

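View pics/side0c.png

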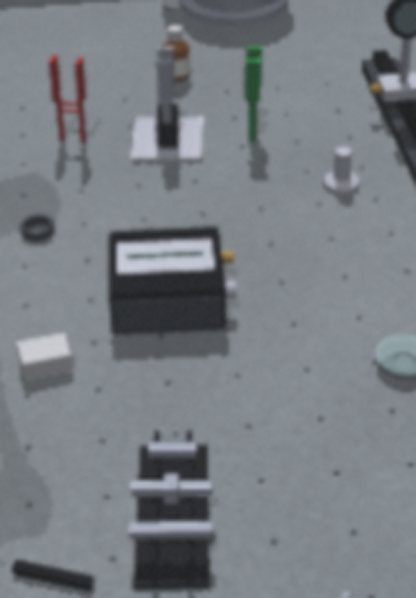

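The top and side views show the samples along the rack from +y to -y as short, collar and long plain (the long one at the -y end). The tongs plates face roughly along y. I'll go over the rack for a wrist view.

>>> play_rows --increments '[{"dp":[30,29,9],"twist":-2.8,"gripper":0},{"dp":[30,29,9],"twist":-2.8,"gripper":0},{"dp":[30,29,9],"twist":-2.8,"gripper":0},{"dp":[30,29,9],"twist":-2.8,"gripper":0},{"dp":[30,29,9],"twist":-2.8,"gripper":0},{"dp":[30,29,9],"twist":-2.8,"gripper":0},{"dp":[30,29,9],"twist":-2.8,"gripper":0},{"dp":[30,29,9],"twist":-2.8,"gripper":0},{"dp":[0,0,0],"twist":0,"gripper":0},{"dp":[0,0,0],"twist":0,"gripper":0}]'

```text
time_s: 1.4
eef_pos: [0.4586, -0.2997, 0.3029]
tcp_rot: [[1.0, 0.001, -0.001], [0.001, -1.0, -0.0], [-0.001, 0.0, -1.0]]
contact_force: [-0.7, -0.1, 0.5]
grip_width: 0.0852
```

Run:
```python
from h import *
s=shot('wrist','w1'); print(s['eef_pos'],s['tcp_rot'][:,0],s['qvel'])
```

```text
[ 0.45860832 -0.29970552  0.30288115] [ 9.99999013e-01  6.17630090e-04 -1.26174013e-03] [-2.01406401e-02 -6.49718019e-05  6.42436077e-03 -2.74430088e-04
  8.57563602e-04  1.86498419e-03]
```

View pics/w1.png

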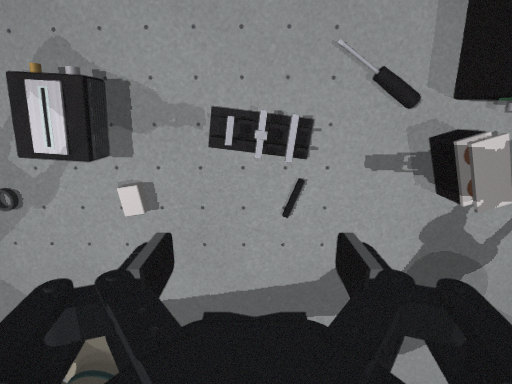

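The rack is at about (261,134), with the short bar at (229,131), the collar bar at (261,134) and the long plain bar at (292,138). The viewer is at (47,117). Next view is over the viewer.

>>> play_rows --increments '[{"dp":[0,40,0],"twist":0,"gripper":0},{"dp":[0,40,0],"twist":0,"gripper":0},{"dp":[0,40,0],"twist":0,"gripper":0},{"dp":[0,40,0],"twist":0,"gripper":0},{"dp":[0,40,0],"twist":0,"gripper":0},{"dp":[0,40,0],"twist":0,"gripper":0},{"dp":[0,40,0],"twist":0,"gripper":0},{"dp":[0,0,0],"twist":0,"gripper":0},{"dp":[0,0,0],"twist":0,"gripper":0}]'

```text
time_s: 2.58
eef_pos: [0.4588, -0.0208, 0.3032]
tcp_rot: [[1.0, -0.001, -0.0], [-0.001, -1.0, -0.001], [-0.0, 0.001, -1.0]]
contact_force: [0.4, -0.1, -0.5]
grip_width: 0.0855
```

Run:
```python
from h import *
s=shot('wrist','w2'); print(s['eef_pos'],s['tcp_rot'][:,0],s['qvel'])
```

```text
[ 0.45884193 -0.02084701  0.30316028] [ 9.99999388e-01 -1.05882308e-03 -3.21799800e-04] [-0.01460193  0.0041092  -0.00516031  0.00195998  0.00181385  0.00419814]
```

View pics/w2.png

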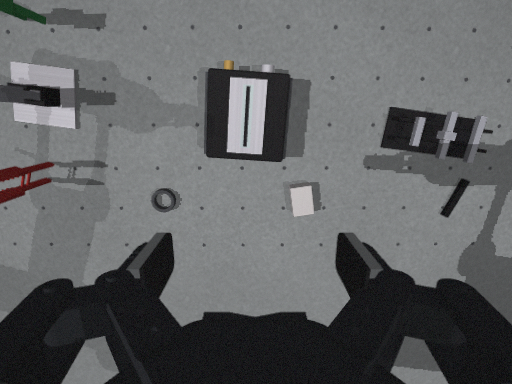

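>>> play_rows --increments '[{"dp":[0,40,0],"twist":0,"gripper":0},{"dp":[0,40,0],"twist":0,"gripper":0},{"dp":[0,40,0],"twist":0,"gripper":0},{"dp":[0,40,0],"twist":0,"gripper":0},{"dp":[0,40,0],"twist":0,"gripper":0},{"dp":[0,40,0],"twist":0,"gripper":0},{"dp":[0,40,0],"twist":0,"gripper":0},{"dp":[0,0,0],"twist":0,"gripper":0},{"dp":[0,0,0],"twist":0,"gripper":0}]'

```text
time_s: 3.75
eef_pos: [0.4596, 0.259, 0.303]
tcp_rot: [[1.0, -0.001, -0.0], [-0.001, -1.0, -0.001], [-0.0, 0.001, -1.0]]
contact_force: [1.0, 0.4, 0.1]
grip_width: 0.0851
```

Run:
```python
from h import *
s=shot('wrist','w3'); print(s['eef_pos'],s['tcp_rot'][:,0],s['qvel'])
```

```text
[0.459555   0.25899869 0.30299148] [ 9.99998817e-01 -1.46541924e-03 -4.66946072e-04] [-0.00950682 -0.00916455  0.00673713  0.0023139  -0.000134    0.00208702]
```

View pics/w3.png

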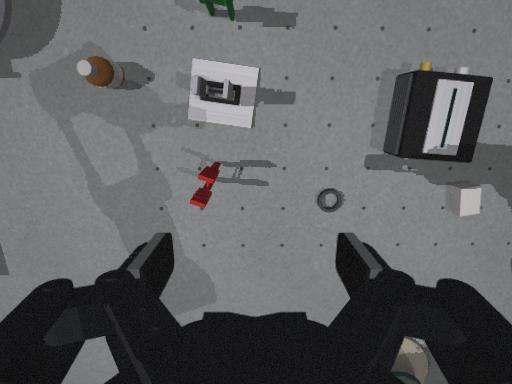

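In w2 the viewer slit is at (247,116). In w3 the stand plate is at (224,93), with the tongs handles near (197,87) and (228,90). I'll enlarge these to measure.

Run:
```python
from h import *
crop('w3','c3.png',170,40,290,140,6)
crop('w1','c1.png',195,90,325,175,6)
a=[]
# white window + slit
def rect(name,box,lo=170):
    im,d,c=load(name);x0,y0,x1,y1=box
    g=im[y0:y1,x0:x1].min(2); m=(g>lo).astype(np.uint8)
    m=cv2.morphologyEx(m,cv2.MORPH_CLOSE,np.ones((9,9),np.uint8))
    cn=max(cv2.findContours(m,0,1)[0],key=cv2.contourArea)
    h=cv2.convexHull(cn); b=cv2.boxPoints(cv2.minAreaRect(h))+[x0,y0]
    q=cv2.approxPolyDP(h,4,True)[:,0]+[x0,y0]
    M=cv2.moments(cn); return (M['m10']/M['m00']+x0,M['m01']/M['m00']+y0),q,c
for n,box,z in [('w2',(215,70,275,160),.06),('w3',(420,75,475,160),.06),('w3',(180,50,270,135),.006),('w2',(5,55,80,135),.006)]:
    ce,q,c=rect(n,box); print(n,np.round(ce,1),q.tolist(), np.round(plane(c,ce,z),4),np.round(plane(c,q,z),4).tolist())
```

```text
w2 [246.3 114.8] [[268, 70], [261, 153], [227, 151], [230, 78]] [[ 0.5255 -0.0103  0.06  ]] [[0.5824, -0.0391, 0.06], [0.4735, -0.0305, 0.06], [0.4764, 0.0173, 0.06], [0.5726, 0.0108, 0.06]]
w3 [448.6 112.2] [[474, 82], [457, 144], [420, 151], [439, 80]] [[ 0.5309 -0.009   0.06  ]] [[0.5708, -0.0375, 0.06], [0.4875, -0.0293, 0.06], [0.4773, 0.0232, 0.06], [0.5725, 0.0116, 0.06]]
w3 [225.6  71.9] [[193, 59], [258, 68], [256, 84], [192, 75]] [[0.5882 0.3013 0.006 ]] [[0.6063, 0.3491, 0.006], [0.5934, 0.253, 0.006], [0.5709, 0.256, 0.006], [0.5841, 0.3518, 0.006]]
w2 [ 44.9 115.3] [[13, 105], [73, 108], [74, 128], [15, 120]] [[0.5271 0.309  0.006 ]] [[0.5436, 0.3582, 0.006], [0.5375, 0.2615, 0.006], [0.5069, 0.2651, 0.006], [0.5206, 0.3601, 0.006]]
```

View pics/c3.png

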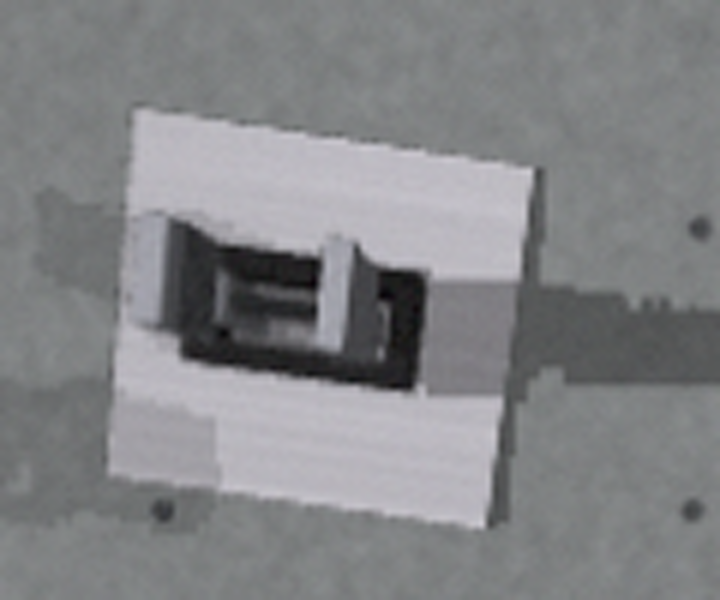

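View pics/c1.png

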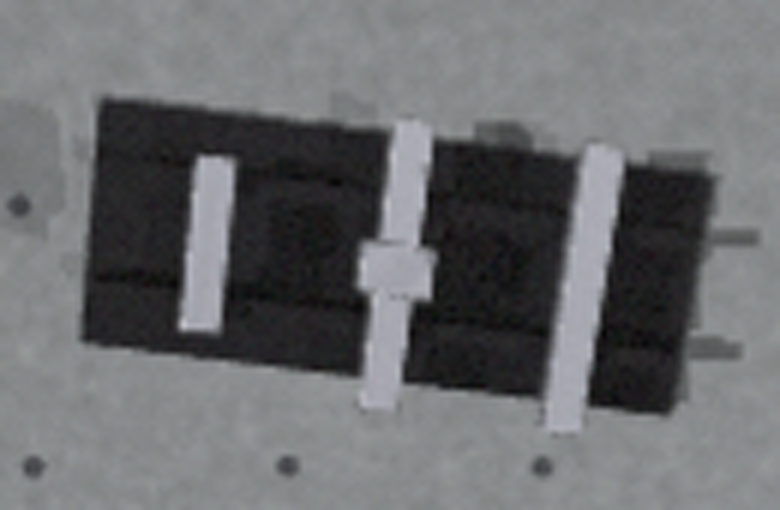

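Run:
```python
from h import *
crop('w2','c2s.png',0,40,100,140,6)
crop('w2','c2v.png',200,60,300,165,5)
crop('w2','c2r.png',375,95,505,175,6)
crop('w3','c3v.png',380,60,500,165,6)
```

```text
(no output)
```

View pics/c2s.png

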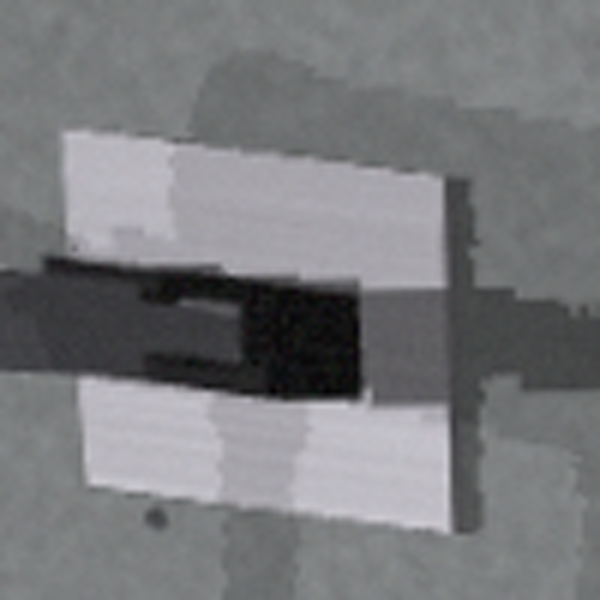

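View pics/c2v.png

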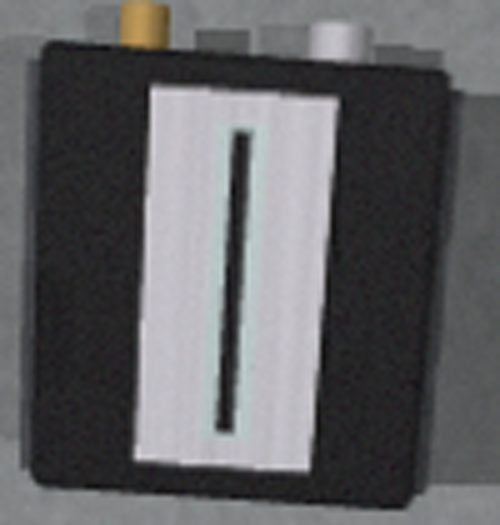

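View pics/c2r.png

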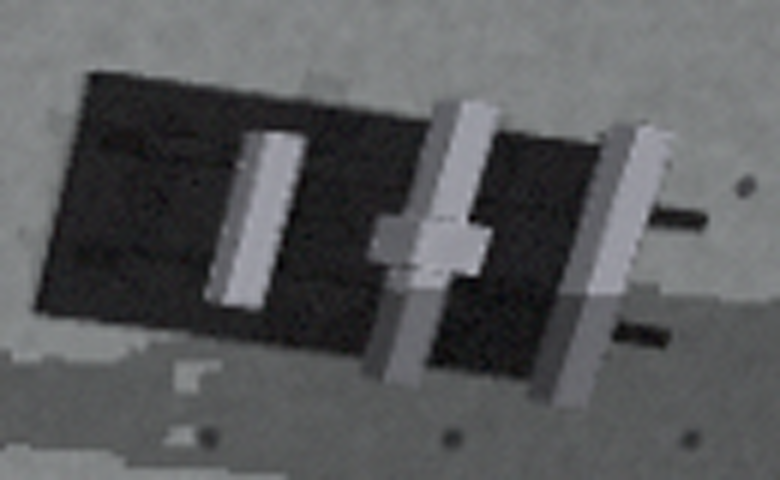

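View pics/c3v.png

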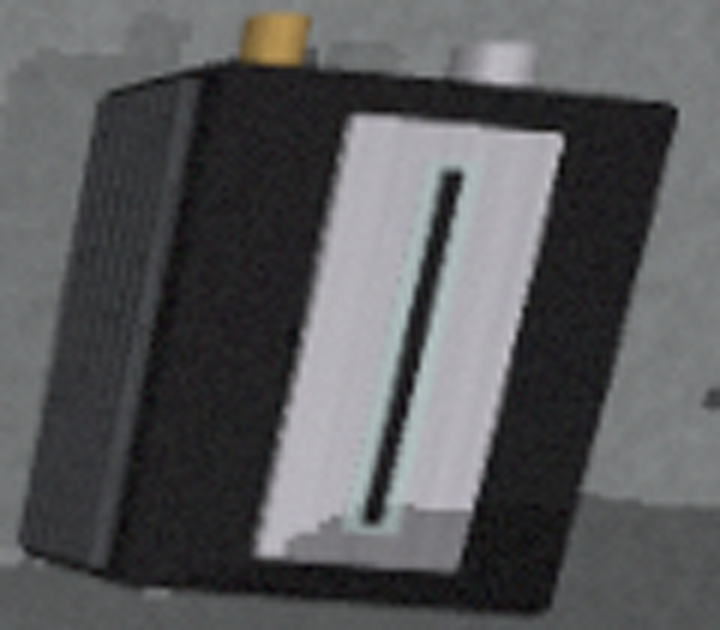

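```bash
cat > m.py <<'E'
from h import *
def px(pts,f,off): return (np.array(pts,float)+.5)/f-.5+np.array(off)
C={n:load(n)[2] for n in ['w1','w2','w3']}
def two(lbl,na,pa,nb,pb):
    X=[tri([C[na],C[nb]],[a,b]) for a,b in zip(pa,pb)]
    P=np.array([x[0] for x in X]); print(lbl,np.round(P*1000,1).tolist(),'res',np.round([x[1][0] for x in X],1),'mean',np.round(P.mean(0)*1000,1)); return P
def pl(lbl,n,p,z):
    P=plane(C[n],p,z); print(lbl,n,np.round(P*1000,1)[:,:2].tolist(),'mean',np.round(P.mean(0)*1000,1)); return P
def ang(a): return np.degrees(np.arctan2(a[1],a[0]))
E
python3 - <<'E'
from m import *
s2=px([(241,132),(225,433)],5,(200,60));s3=px([(453,170),(373,522)],6,(380,60))
P=two('slit','w2',s2,'w3',s3);print(ang(P[0]-P[1]))
for n,s in (('w2',s2),('w3',s3)): P=pl('slit',n,s,.06);print(ang(P[0]-P[1]),np.linalg.norm(P[0]-P[1]))
w2=px([(150,84),(340,97),(311,470),(135,458)],5,(200,60));w3=px([(350,115),(565,133),(462,572),(256,556)],6,(380,60))
two('win','w2',w2,'w3',w3); pl('win','w2',w2,.06);pl('win','w3',w3,.06)
b1=px([(584,144),(623,148),(581,432),(545,428)],6,(195,90));b2=px([(637,125),(676,130),(583,405),(553,400)],6,(375,95))
two('bar','w1',b1,'w2',b2)
for n,s in (('w1',b1),('w2',b2)): P=pl('bar',n,s,.04);print(ang(P[0]-P[3]),ang(P[1]-P[2]),np.linalg.norm(P[0]-P[3]))
r3=px([(134,108),(533,168),(488,526),(108,475)],6,(170,40));r2=px([(63,130),(447,177),(451,531),(88,485)],6,(0,40))
two('stand','w3',r3,'w2',r2)
P=pl('stand','w3',r3,.006);print(ang(P[0]-P[3]),ang(P[1]-P[2]),ang(P[0]-P[1])-90);pl('stand','w2',r2,.006)
t=px([(139,215),(170,215),(165,328),(133,326),(325,237),(356,240),(345,352),(316,350)],6,(170,40))
P=pl('tongs','w3',t,.126); print((P[:4].mean(0)-P[4:].mean(0))*1000)
E
```

```text
slit [[562.7, -12.5, 59.8], [483.4, -7.5, 60.0]] res [0.1 0.3] mean [523.  -10.   59.9]
-3.6335217510696425
slit w2 [[562.6, -12.5], [483.1, -7.5]] mean [522.8 -10.   60. ]
-3.629497342867321 0.07964660685576423
slit w3 [[562.8, -12.4], [483.7, -7.5]] mean [523.3 -10.   60. ]
-3.561823014839084 0.07924391781021198
win [[574.6, 11.5, 57.1], [571.4, -38.8, 57.9], [472.3, -31.6, 60.0], [475.5, 18.1, 57.5]] res [0.3 0.1 0.4 0.3] mean [523.5 -10.2  58.1]
win w2 [[574.6, 11.3], [571.3, -38.7], [472.7, -31.6], [476.1, 17.9]] mean [523.7 -10.3  60. ]
win w3 [[574.0, 13.4], [571.1, -37.1], [471.9, -31.7], [475.5, 19.7]] mean [523.2  -8.9  60. ]
bar [[526.7, -353.4, 38.6], [525.7, -362.6, 40.0], [457.0, -355.4, 36.8], [458.3, -346.2, 38.0]] res [0.  0.1 0.  0.2] mean [ 491.9 -354.4   38.4]
bar w1 [[526.7, -353.3], [525.8, -362.6], [457.5, -355.0], [458.5, -346.0]] mean [ 492.1 -354.2   40. ]
-6.060232814273631 -6.328499964491703 0.06862033205031501
bar w2 [[526.6, -352.3], [525.6, -362.6], [457.6, -352.9], [458.8, -344.6]] mean [ 492.2 -353.1   40. ]
-6.484714662765552 -8.133034956895887 0.06826569275968143
stand [[608.3, 351.1, 3.5], [594.5, 252.3, 3.1], [506.9, 263.9, 5.9], [520.1, 362.7, 4.6]] res [0.4 0.  0.1 0.1] mean [557.5 307.5   4.3]
stand w3 [[608.2, 350.6], [594.0, 252.4], [507.0, 263.9], [520.3, 362.4]] mean [557.4 307.3   6. ]
-7.653709020949351 -7.563909069616369 -8.244543757682933
stand w2 [[607.5, 348.9], [594.1, 250.5], [506.8, 263.9], [520.0, 361.5]] mean [557.1 306.2   6. ]
tongs w3 [[568.5, 325.7], [568.4, 320.0], [548.9, 322.0], [549.3, 327.9], [564.5, 292.0], [564.0, 286.4], [544.5, 288.9], [544.9, 294.2]] mean [556.6 307.1 126. ]
[ 4.29599879 33.49961933  0.        ]
```

Slit: centre (523.0,-10.0), z 59.9 mm, yaw -3.6°. Bar: centre (492,-354), top about 38–40 mm, yaw about -6.2°. Tongs: (556.6,307.1), yaw about -7.7°. I'll get nearer for a second look at the tongs.

>>> play_rows --increments '[{"dp":[13,14,-14],"twist":-2.6,"gripper":0},{"dp":[13,14,-14],"twist":-2.6,"gripper":0},{"dp":[14,13,-15],"twist":-2.5,"gripper":0},{"dp":[0,0,0],"twist":0,"gripper":0},{"dp":[0,0,0],"twist":0,"gripper":0}]'

```text
time_s: 4.42
eef_pos: [0.499, 0.3001, 0.2609]
tcp_rot: [[0.991, -0.135, -0.0], [-0.135, -0.991, -0.001], [0.0, 0.001, -1.0]]
contact_force: [-0.8, 0.5, 0.5]
grip_width: 0.0857
```

Run:
```python
from h import *
s=shot('wrist','w4'); print(s['eef_pos'],s['tcp_rot'][:,0],s['qvel'])
crop('w4','c4.png',190,60,320,160,6)
```

```text
[0.49898335 0.30010712 0.26086802] [ 9.90870089e-01 -1.34820124e-01  4.89574174e-06] [ 0.00544793 -0.01309024 -0.00567037  0.00320241 -0.00387926  0.00688419]
```

View pics/w4.png

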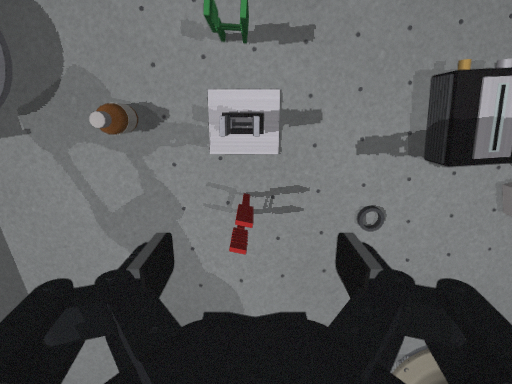

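View pics/c4.png

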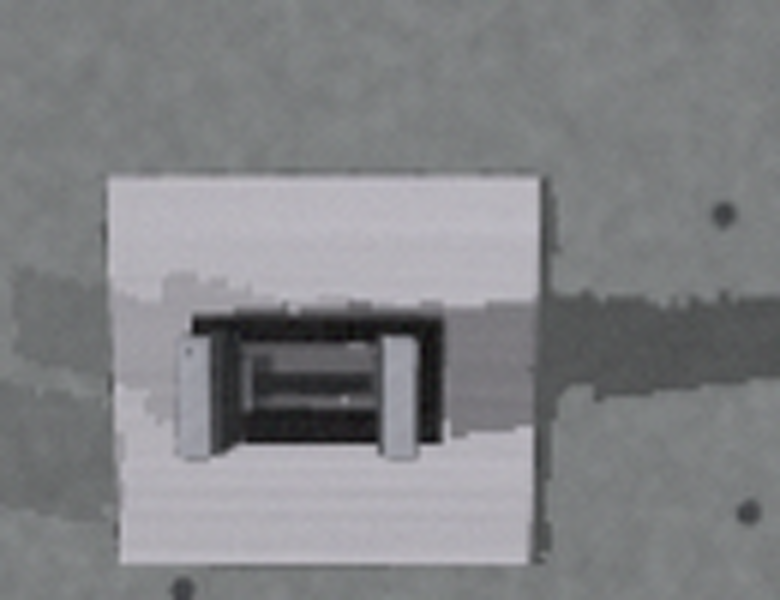

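Run:
```python
from m import *
C['w4']=load('w4')[2]
t3=px([(139,215),(170,215),(165,328),(133,326),(325,237),(356,240),(345,352),(316,350)],6,(170,40))
t4=px([(178,336),(210,336),(211,459),(178,459),(382,337),(415,337),(418,459),(382,459)],6,(190,60))
two('t','w3',t3,'w4',t4)
P=pl('t','w4',t4,.126);print(ang(P[0]-P[4])-90,ang(P[3]-P[7])-90)
d=load('w4')[1]; o=C['w4']
print([d[int(v),int(u)] for u,v in t4.reshape(2,4,2).mean(1)])
r=px([(107,177),(541,177),(532,563),(121,563)],6,(190,60));P=pl('st','w4',r,.006);print(ang(P[0]-P[1])-90,ang(P[3]-P[2])-90)
```

```text
t [[569.4, 326.2, 121.3], [568.9, 320.5, 123.3], [549.2, 323.6, 119.4], [549.7, 329.5, 118.9], [564.9, 292.4, 122.7], [564.3, 286.8, 122.4], [544.6, 289.1, 124.4], [545.2, 295.0, 120.1]] res [0.6 0.2 0.3 0.  0.1 0.1 0.1 0. ] mean [557.  307.9 121.6]
t w4 [[569.7, 325.2], [569.0, 320.0], [549.5, 323.0], [550.2, 328.5], [565.0, 292.3], [564.3, 287.0], [544.8, 289.0], [545.6, 294.9]] mean [557.3 307.5 126. ]
-8.089967893272956 -7.803474057293315
[np.float32(0.26966497), np.float32(0.27122736)]
st w4 [[607.7, 350.2], [594.3, 252.0], [506.7, 264.1], [520.1, 362.5]] mean [557.2 307.2   6. ]
-7.800639725689294 -7.77736435688152
```

Tongs: (557.1,307.4), yaw -7.8°, top about 122–126 mm, so grip height is about 95–98 mm. I'll move above and then down.

>>> play_rows --increments '[{"dp":[20,2,-15],"twist":0,"gripper":0},{"dp":[20,2,-15],"twist":0,"gripper":0},{"dp":[18,3,-15],"twist":0,"gripper":0},{"dp":[0,0,-15],"twist":0,"gripper":0},{"dp":[0,0,0],"twist":0,"gripper":0},{"dp":[0,0,0],"twist":0,"gripper":0}]'

```text
time_s: 5.22
eef_pos: [0.5567, 0.3084, 0.2005]
tcp_rot: [[0.991, -0.134, -0.0], [-0.134, -0.991, 0.0], [-0.0, 0.0, -1.0]]
contact_force: [0.0, 0.3, 0.7]
grip_width: 0.0853
```

Run:
```python
from h import *
s=shot('wrist','w5'); print(s['eef_pos'],s['tcp_rot'][:,0],s['qvel'])
```

```text
[0.55669156 0.30843007 0.20054298] [ 9.90998027e-01 -1.33876407e-01 -1.36321745e-04] [ 0.00086043 -0.01226899 -0.01296577 -0.00147731  0.0001174  -0.0009171 ]
```

View pics/w5.png

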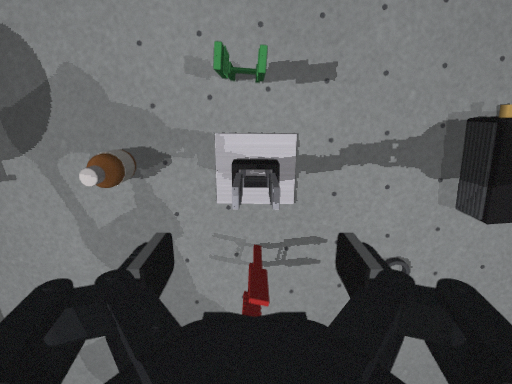

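Run:
```python
from m import *
for n in ['w3','w4']:
    im,d,c=load(n); im=im.astype(int); m=(im[...,0]>110)&(im[...,1]<70)
    v,u=np.nonzero(m); P=plane(c,np.c_[u,v],.12); print(n,P.min(0),P.max(0))
    z=d[v,u]; ok=z>0
    K,k1,Rw,o=c; n_=cv2.undistortPoints(np.c_[u,v].astype(float)[:,None],K,np.array([k1,0,0,0.]))[:,0]
    X=(np.c_[n_,np.ones(len(n_))]*z[:,None])@Rw.T+o; X=X[ok]; print(X.min(0),X.max(0))
```

```text
w3 [0.41507213 0.30424139 0.12      ] [0.45738039 0.33934563 0.12      ]
[4.14841406e-01 3.09531931e-01 8.96138202e-05] [0.45718238 0.33955275 0.12094755]
w4 [0.41564357 0.30930972 0.12      ] [0.45717542 0.33992675 0.12      ]
[0.41504326 0.30940463 0.05642809] [0.4566231  0.34013694 0.12064409]
```

Red look-alike is 100 mm behind, so it's clear. Going down.

>>> play_rows --increments '[{"dp":[0,-1,-16],"twist":0,"gripper":0},{"dp":[0,0,-16],"twist":0,"gripper":0},{"dp":[0,0,-16],"twist":0,"gripper":0},{"dp":[0,0,-16],"twist":0,"gripper":0},{"dp":[0,0,-16],"twist":0,"gripper":0},{"dp":[0,0,-16],"twist":0,"gripper":0},{"dp":[0,0,-16],"twist":0,"gripper":0},{"dp":[0,0,-13],"twist":0,"gripper":0},{"dp":[0,0,0],"twist":0,"gripper":0.4},{"dp":[0,0,0],"twist":0,"gripper":0.4}]' --force 20

```text
time_s: 6.52
eef_pos: [0.5575, 0.3075, 0.0757]
tcp_rot: [[0.991, -0.134, 0.001], [-0.134, -0.991, 0.0], [0.001, -0.0, -1.0]]
contact_force: [0.0, -0.0, 0.1]
grip_width: 0.0526
```

>>> play_rows --increments '[{"dp":[0,0,0],"twist":0,"gripper":0.5},{"dp":[0,0,0],"twist":0,"gripper":0.5},{"dp":[0,0,0],"twist":0,"gripper":0.5}]'

```text
time_s: 6.9
eef_pos: [0.5572, 0.3074, 0.0757]
tcp_rot: [[0.991, -0.134, 0.001], [-0.134, -0.991, 0.0], [0.001, -0.0, -1.0]]
contact_force: [-0.5, -0.5, -0.1]
grip_width: 0.0432
```

>>> play_rows --increments '[{"dp":[0,0,0],"twist":0,"gripper":0.56},{"dp":[0,0,0],"twist":0,"gripper":0.58},{"dp":[0,0,0],"twist":0,"gripper":0.59},{"dp":[0,0,0],"twist":0,"gripper":0.59},{"dp":[0,0,0],"twist":0,"gripper":0.59}]'

```text
time_s: 7.52
eef_pos: [0.5574, 0.3074, 0.0761]
tcp_rot: [[0.991, -0.134, 0.001], [-0.134, -0.991, 0.0], [0.001, -0.0, -1.0]]
contact_force: [-1.5, -1.0, 6.9]
grip_width: 0.0353
```

Run:
```python
from h import *
s=shot('wrist','w6'); print(s['eef_pos'],s['grip_width'],s['contact_force'])
```

```text
[0.55738086 0.3074051  0.07613185] 0.035322397986206754 [-1.47196686 -1.04277088  6.90241891]
```

View pics/w6.png

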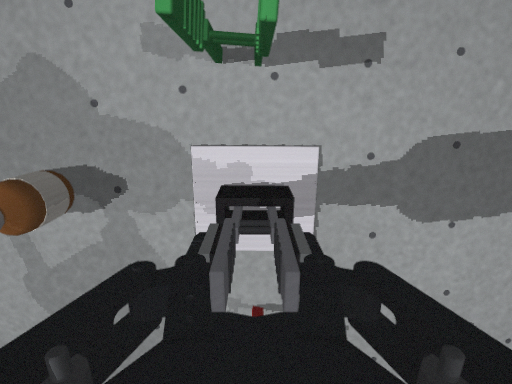

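The handles sit squarely between the pads at 35.3 mm. Lifting.

>>> play_rows --increments '[{"dp":[0,0,4],"twist":0,"gripper":0.59},{"dp":[0,0,8],"twist":0,"gripper":0.59},{"dp":[0,0,12],"twist":0,"gripper":0.59},{"dp":[0,0,14],"twist":0,"gripper":0.59},{"dp":[0,0,14],"twist":0,"gripper":0.59},{"dp":[0,0,14],"twist":0,"gripper":0.59},{"dp":[0,0,14],"twist":0,"gripper":0.59},{"dp":[0,0,10],"twist":0,"gripper":0.59},{"dp":[0,0,0],"twist":0,"gripper":0.59},{"dp":[0,0,0],"twist":0,"gripper":0.59}]'

```text
time_s: 8.82
eef_pos: [0.5567, 0.3072, 0.1648]
tcp_rot: [[0.991, -0.134, -0.001], [-0.134, -0.991, -0.0], [-0.001, 0.001, -1.0]]
contact_force: [-0.5, -0.3, -1.3]
grip_width: 0.0352
```

Run:
```python
from h import *
s=shot('wrist','w7'); print(s['eef_pos'],s['grip_width'],s['contact_force'],s['torque'])
shot('side','s7'); crop('s7','cs7.png',200,60,310,190,5)
```

```text
[0.5566854  0.30716521 0.16483999] 0.035188905813814446 [-0.49110697 -0.26157144 -1.34005167] [ 0.05306455 -0.02173587 -0.01838972]
```

View pics/w7.png

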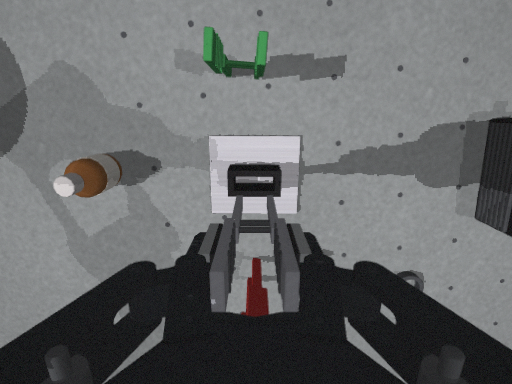

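View pics/cs7.png

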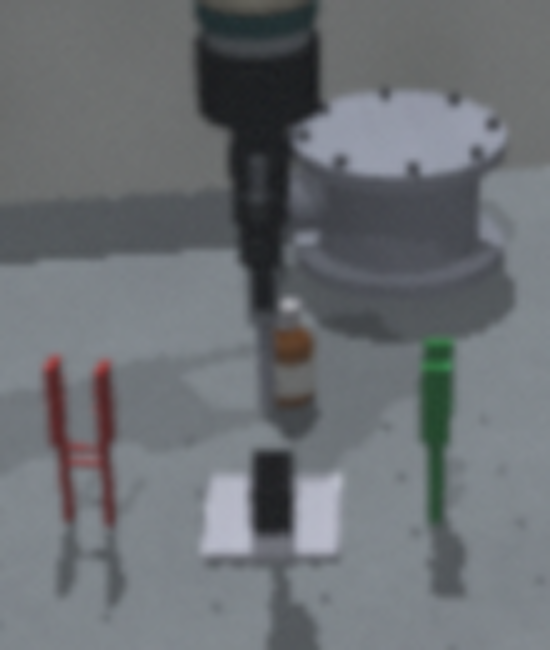

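The tongs are clear of the pocket and hang straight. I'll raise more and carry them to the rack.

>>> play_rows --increments '[{"dp":[0,0,15],"twist":0,"gripper":0.59},{"dp":[0,-10,15],"twist":0,"gripper":0.59},{"dp":[0,-20,15],"twist":0,"gripper":0.59},{"dp":[0,-30,15],"twist":0,"gripper":0.59},{"dp":[-5,-37,0],"twist":0,"gripper":0.59},{"dp":[-5,-37,0],"twist":0,"gripper":0.59},{"dp":[-5,-37,0],"twist":0,"gripper":0.59},{"dp":[-5,-37,0],"twist":0,"gripper":0.59},{"dp":[-5,-37,0],"twist":0,"gripper":0.59},{"dp":[-5,-37,0],"twist":0,"gripper":0.59}]'

```text
time_s: 10.18
eef_pos: [0.5264, 0.0228, 0.2267]
tcp_rot: [[0.991, -0.135, 0.002], [-0.135, -0.991, -0.001], [0.002, 0.001, -1.0]]
contact_force: [0.7, -0.8, -2.1]
grip_width: 0.0353
```

>>> play_rows --increments '[{"dp":[-5,-37,0],"twist":0.5,"gripper":0.59},{"dp":[-5,-37,0],"twist":0.5,"gripper":0.59},{"dp":[-5,-37,0],"twist":0.5,"gripper":0.59},{"dp":[-5,-37,0],"twist":0,"gripper":0.59},{"dp":[-5,-37,0],"twist":0,"gripper":0.59},{"dp":[-5,-37,0],"twist":0,"gripper":0.59},{"dp":[-5,-37,0],"twist":0,"gripper":0.59},{"dp":[0,-36,0],"twist":0,"gripper":0.59},{"dp":[0,-25,0],"twist":0,"gripper":0.59},{"dp":[0,-10,0],"twist":0,"gripper":0.59}]'

```text
time_s: 11.42
eef_pos: [0.4915, -0.3062, 0.2258]
tcp_rot: [[0.994, -0.11, 0.0], [-0.11, -0.994, -0.0], [0.0, 0.0, -1.0]]
contact_force: [-0.8, 1.2, -1.8]
grip_width: 0.0353
```

>>> play_rows --increments '[{"dp":[0,0,0],"twist":0,"gripper":0.59},{"dp":[0,0,0],"twist":0,"gripper":0.59}]'

```text
time_s: 11.68
eef_pos: [0.492, -0.3035, 0.2254]
tcp_rot: [[0.994, -0.107, -0.0], [-0.107, -0.994, 0.001], [-0.0, -0.001, -1.0]]
contact_force: [-0.5, 0.3, -0.9]
grip_width: 0.0352
```

Run:
```python
from h import *
s=shot('wrist','w8'); print(s['eef_pos'],s['tcp_rot'][:,0],s['grip_width'],s['contact_force'],s['torque'])
crop('w8','cw8.png',190,110,320,210,6)
shot('side','s8'); crop('s8','cs8.png',200,190,310,340,4)
```

```text
[ 0.49195574 -0.30348336  0.22537405] [ 9.94232202e-01 -1.07248255e-01 -3.73401879e-04] 0.035225486363884 [-0.46635181  0.27552359 -0.94382622] [0.05128173 0.0266693  0.01157495]
```

View pics/w8.png

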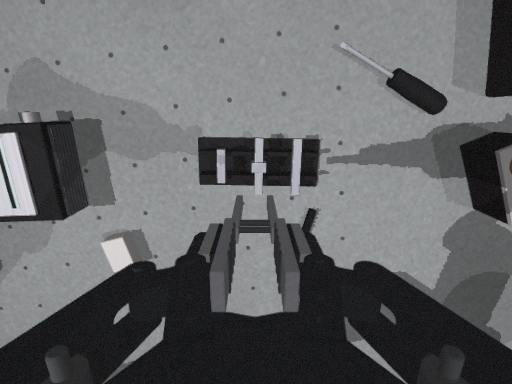

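View pics/cw8.png

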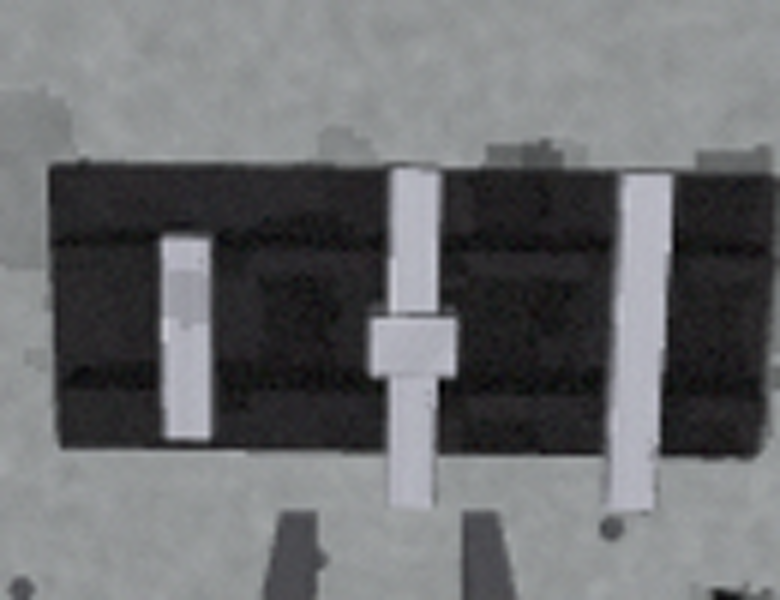

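View pics/cs8.png

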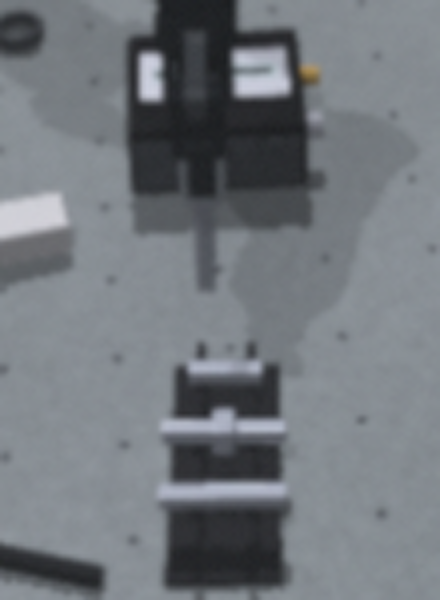

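Run:
```python
from m import *
C['w8']=load('w8')[2]
b1=px([(584,144),(623,148),(581,432),(545,428)],6,(195,90));b2=px([(637,125),(676,130),(583,405),(553,400)],6,(375,95))
b8=px([(622,173),(674,174),(655,511),(606,511)],6,(190,110))
two('bar','w1',b1,'w8',b8);two('bar','w2',b2,'w8',b8)
for z in (.04,):
  P=pl('bar','w8',b8,z);print(ang(P[0]-P[3]),ang(P[1]-P[2]),ang(P[0]-P[1])-90)
r=px([(52,165),(780,178),(758,457),(62,447)],6,(190,110))
z=np.load('pics/w8.npz')
p,R=z['p'],z['R']
for tz in (.065,.07,.075):
  for ty in (-14.5,-9.5,9.5,14.5):
    X=p+R@np.array([.005,ty/1000,tz]); uv=proj(C['w8'],X)[0]; print(tz,ty,(uv-[190,110]+.5)*6-.5)
```

```text
bar [[526.7, -353.5, 37.7], [525.8, -362.6, 41.7], [458.1, -354.5, 43.6], [459.1, -345.1, 43.7]] res [0.  0.4 0.1 0.5] mean [ 492.5 -353.9   41.7]
bar [[526.7, -353.3, 38.7], [525.6, -363.5, 38.8], [456.6, -355.4, 37.1], [458.4, -344.9, 39.8]] res [0.1 0.  0.5 0.4] mean [ 491.8 -354.3   38.6]
bar w8 [[526.9, -353.1], [525.7, -363.3], [457.0, -355.1], [458.1, -345.0]] mean [ 491.9 -354.1   40. ]
-6.756782233032573 -6.802633019169296 -7.1367021476559955
0.065 -14.5 [279.47566522 525.29277422]
0.065 -9.5 [317.47426909 525.29119035]
0.065 9.5 [461.89954686 525.27082989]
0.065 14.5 [499.8959254  525.26170049]
0.07 -14.5 [281.84236993 514.28739452]
0.07 -9.5 [319.01429683 514.28495063]
0.07 9.5 [460.29618679 514.26526661]
0.07 14.5 [497.4659988  514.25735301]
0.075 -14.5 [284.10855902 503.75073732]
0.075 -9.5 [320.48890397 503.7475426 ]
0.075 9.5 [458.76093791 503.72849447]
0.075 14.5 [495.13927053 503.72166616]
```

Bar: (492.0,-354.1), top about 40 mm, yaw about -6.6°. Tips are about 71 mm below the TCP and centred. I'll go above the bar and check.

>>> play_rows --increments '[{"dp":[0,-17,0],"twist":-0.5,"gripper":0.59},{"dp":[0,-17,0],"twist":0,"gripper":0.59},{"dp":[0,-17,-10],"twist":0,"gripper":0.59},{"dp":[0,0,-20],"twist":0,"gripper":0.59},{"dp":[0,0,-20],"twist":0,"gripper":0.59},{"dp":[0,0,-20],"twist":0,"gripper":0.59},{"dp":[0,0,-10],"twist":0,"gripper":0.59},{"dp":[0,0,0],"twist":0,"gripper":0.59},{"dp":[0,0,0],"twist":0,"gripper":0.59}]'

```text
time_s: 12.9
eef_pos: [0.4924, -0.3563, 0.146]
tcp_rot: [[0.993, -0.117, 0.001], [-0.117, -0.993, -0.001], [0.001, 0.001, -1.0]]
contact_force: [-0.1, 0.2, -1.2]
grip_width: 0.0353
```

Run:
```python
from h import *
s=shot('wrist','w9'); print(s['eef_pos'],s['tcp_rot'][:,0],s['grip_width'],s['contact_force'],s['torque'])
crop('w9','cw9.png',190,110,320,240,5)
shot('side','s9'); crop('s9','cs9.png',200,210,310,350,5)
```

```text
[ 0.49242232 -0.35631908  0.14595416] [ 0.99313163 -0.11699739  0.00108816] 0.03527958794914342 [-0.10394617  0.18369688 -1.21049904] [-0.00363361 -0.00222335 -0.00214403]
```

View pics/cw9.png

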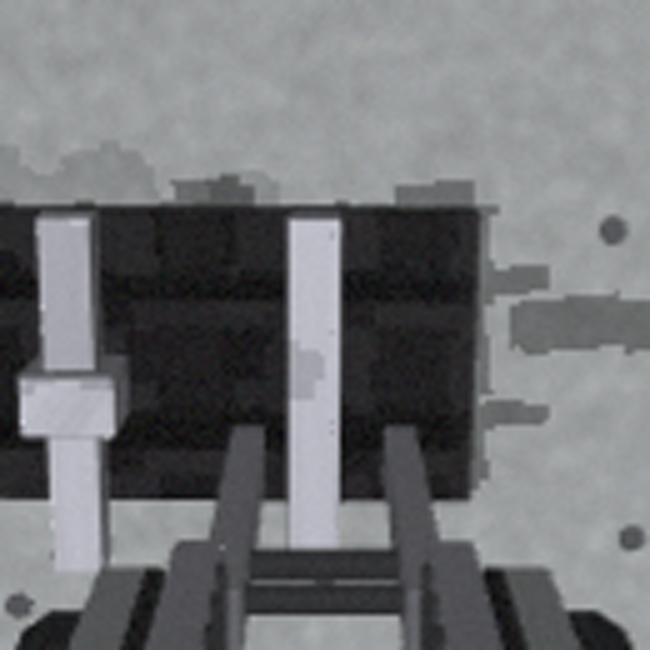

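View pics/cs9.png

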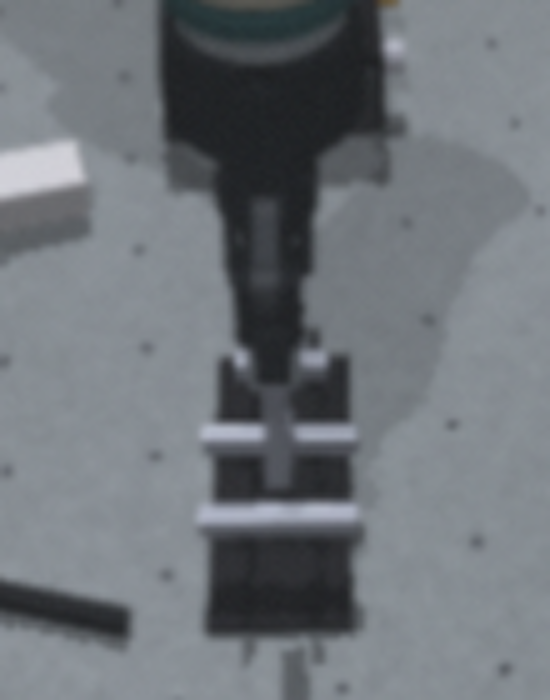

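The tips sit about 2 mm too far to -y, and the TCP reading (-356.3) agrees with that. I'll shift by +2.2 mm and go down.

>>> play_rows --increments '[{"dp":[0,2.2,0],"twist":0,"gripper":0.59},{"dp":[0,0,-6],"twist":0,"gripper":0.59},{"dp":[0,0,-9],"twist":0,"gripper":0.59},{"dp":[0,0,-9],"twist":0,"gripper":0.59},{"dp":[0,0,-9],"twist":0,"gripper":0.59},{"dp":[0,0,-9],"twist":0,"gripper":0.59},{"dp":[0,0,-9],"twist":0,"gripper":0.59},{"dp":[0,0,0],"twist":0,"gripper":0.59},{"dp":[0,0,0],"twist":0,"gripper":0.59}]'

```text
time_s: 14.12
eef_pos: [0.4922, -0.3536, 0.0945]
tcp_rot: [[0.993, -0.117, 0.0], [-0.117, -0.993, -0.0], [0.0, 0.0, -1.0]]
contact_force: [0.0, 0.2, -1.1]
grip_width: 0.0352
```

Run:
```python
from h import *
s=shot('wrist','w10'); print(s['eef_pos'],s['tcp_rot'][:,0],s['grip_width'],s['contact_force'],s['torque'])
crop('w10','cw10.png',180,110,330,260,4)
shot('side','s10'); crop('s10','cs10.png',200,210,310,350,5)
```

```text
[ 0.49221941 -0.35360895  0.09447139] [ 9.93150262e-01 -1.16843660e-01  3.41162561e-04] 0.035159312205233835 [ 0.02673748  0.17223238 -1.09087635] [ 0.00473275 -0.00101996  0.03078808]
```

View pics/cw10.png

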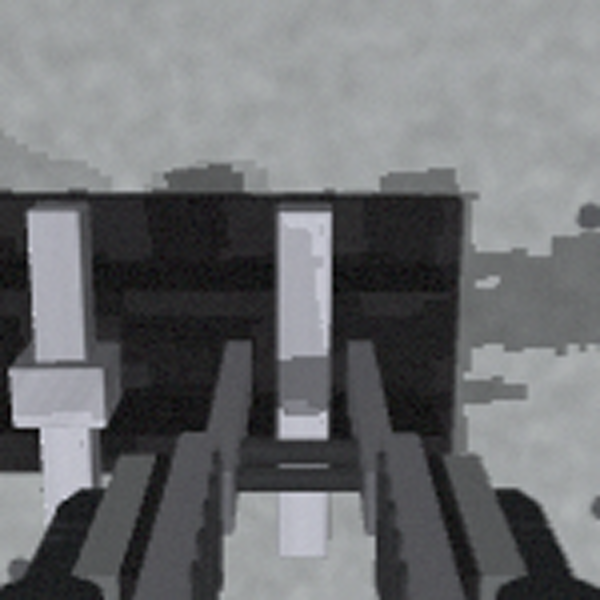

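View pics/cs10.png

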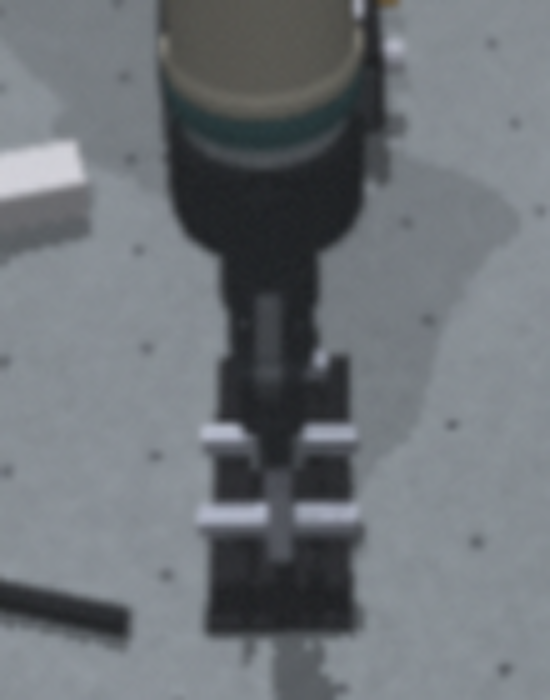

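The tips straddle the bar at its middle. In the side crop the tip centre is at x≈279 and the bar centre at 280. Closing to clamp.

>>> play_rows --increments '[{"dp":[0,0,0],"twist":0,"gripper":0.63},{"dp":[0,0,0],"twist":0,"gripper":0.66},{"dp":[0,0,0],"twist":0,"gripper":0.69},{"dp":[0,0,0],"twist":0,"gripper":0.75},{"dp":[0,0,0],"twist":0,"gripper":0.85},{"dp":[0,0,0],"twist":0,"gripper":0.85},{"dp":[0,0,0],"twist":0,"gripper":0.85},{"dp":[0,0,0],"twist":0,"gripper":0.85}]' --force 45

```text
time_s: 15.22
eef_pos: [0.4921, -0.3536, 0.0946]
tcp_rot: [[0.993, -0.117, 0.0], [-0.117, -0.993, -0.0], [0.0, 0.0, -1.0]]
contact_force: [-0.6, 0.5, 2.2]
grip_width: 0.0245
```

Run:
```python
from h import *
s=shot('wrist','w11'); print(s['eef_pos'],s['tcp_rot'][:,0],s['grip_width'],s['contact_force'],s['torque'])
crop('w11','cw11.png',180,110,330,260,4)
```

```text
[ 0.49213068 -0.35364115  0.09458467] [ 9.93155083e-01 -1.16802726e-01  3.24067158e-04] 0.024545744519960798 [-0.61585302  0.53448447  2.21853196] [ 0.02241828  0.09013778 -0.05302233]
```

View pics/cw11.png

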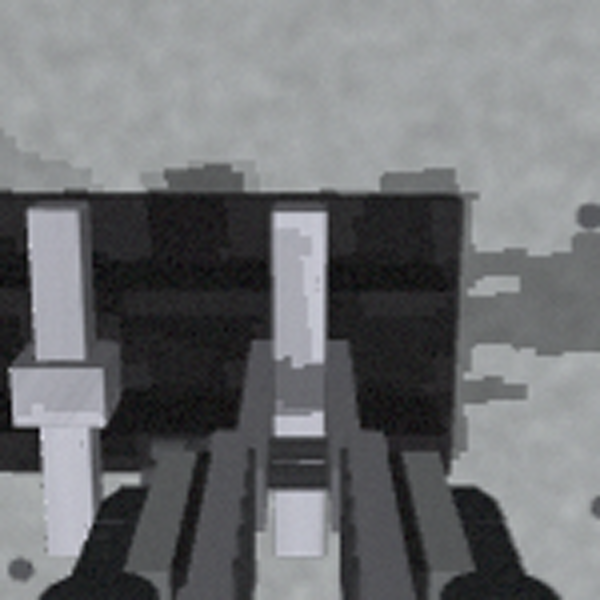

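Clamped on the bar at 24.5 mm. Lifting straight up.

>>> play_rows --increments '[{"dp":[0,0,4],"twist":0,"gripper":0.85},{"dp":[0,0,8],"twist":0,"gripper":0.85},{"dp":[0,0,12],"twist":0,"gripper":0.85},{"dp":[0,0,14],"twist":0,"gripper":0.85},{"dp":[0,0,14],"twist":0,"gripper":0.85},{"dp":[0,0,14],"twist":0,"gripper":0.85},{"dp":[0,0,14],"twist":0,"gripper":0.85},{"dp":[0,0,10],"twist":0,"gripper":0.85},{"dp":[0,0,0],"twist":0,"gripper":0.85},{"dp":[0,0,0],"twist":0,"gripper":0.85}]'

```text
time_s: 16.52
eef_pos: [0.4917, -0.3532, 0.1838]
tcp_rot: [[0.993, -0.117, -0.001], [-0.117, -0.993, 0.001], [-0.001, -0.001, -1.0]]
contact_force: [0.4, -0.1, -1.1]
grip_width: 0.0246
```

Run:
```python
from h import *
s=shot('wrist','w12'); print(s['eef_pos'],s['tcp_rot'][:,0],s['grip_width'],s['contact_force'],s['torque'])
crop('w12','cw12.png',180,110,330,260,4)
shot('side','s12'); crop('s12','cs12.png',200,190,310,340,5)
```

```text
[ 0.49173636 -0.35320495  0.18384409] [ 9.93154645e-01 -1.16803317e-01 -9.14814791e-04] 0.024577246165483374 [ 0.43045445 -0.13894932 -1.12565288] [0.04382831 0.03129452 0.00928072]
```

View pics/cw12.png

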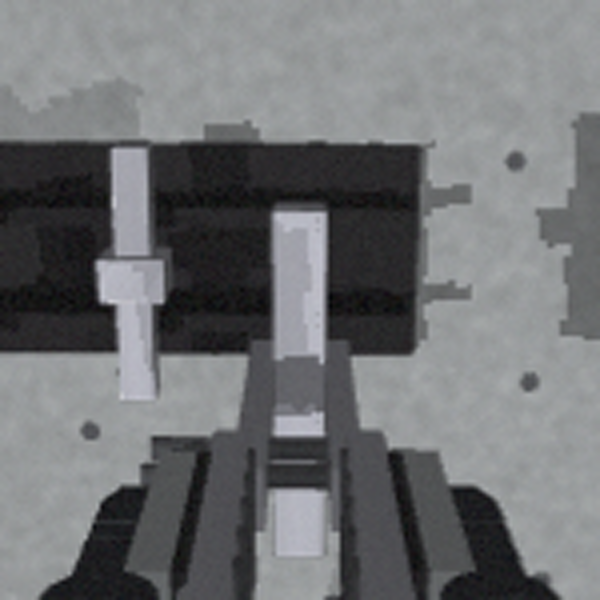

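View pics/cs12.png

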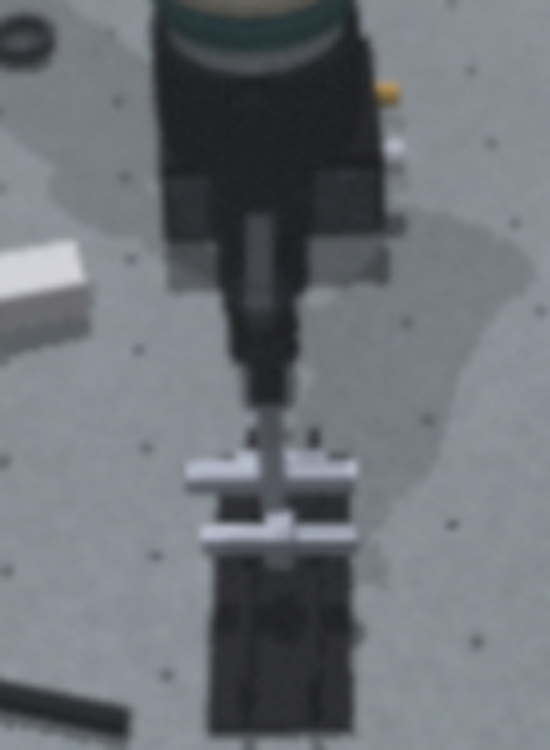

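The bar is lifted, level, centred in the tips. Carrying it to the viewer.

>>> play_rows --increments '[{"dp":[1,15,0],"twist":0.3,"gripper":0.85},{"dp":[3,25,0],"twist":0.3,"gripper":0.85},{"dp":[3,30,0],"twist":0.3,"gripper":0.85},{"dp":[3,30,0],"twist":0.3,"gripper":0.85},{"dp":[3,30,0],"twist":0.3,"gripper":0.85},{"dp":[3,30,0],"twist":0.3,"gripper":0.85},{"dp":[3,30,0],"twist":0.3,"gripper":0.85},{"dp":[3,30,0],"twist":0.3,"gripper":0.85},{"dp":[3,30,0],"twist":0.3,"gripper":0.85},{"dp":[3,30,0],"twist":0.4,"gripper":0.85}]'

```text
time_s: 17.88
eef_pos: [0.5192, -0.0706, 0.1844]
tcp_rot: [[0.998, -0.061, -0.0], [-0.061, -0.998, 0.001], [-0.0, -0.001, -1.0]]
contact_force: [-0.5, 0.3, -0.6]
grip_width: 0.0246
```

>>> play_rows --increments '[{"dp":[2,30,0],"twist":0,"gripper":0.85},{"dp":[1,20,0],"twist":0,"gripper":0.85},{"dp":[0,10,-2],"twist":0,"gripper":0.85},{"dp":[0,3,-2],"twist":0,"gripper":0.85},{"dp":[0,0,0],"twist":0,"gripper":0.85},{"dp":[0,0,0],"twist":0,"gripper":0.85},{"dp":[0,0,0],"twist":0,"gripper":0.85}]'

```text
time_s: 18.75
eef_pos: [0.5231, -0.0111, 0.1804]
tcp_rot: [[0.998, -0.064, 0.0], [-0.064, -0.998, -0.0], [0.0, 0.0, -1.0]]
contact_force: [-1.0, -1.3, -1.4]
grip_width: 0.0245
```

Run:
```python
from h import *
s=shot('wrist','w13'); print(s['eef_pos'],s['tcp_rot'][:,0],s['grip_width'],s['contact_force'],s['qvel'])
crop('w13','cw13.png',180,110,330,260,4)
shot('side','s13'); crop('s13','cs13.png',200,130,310,260,5)
shot('top','t13')
```

```text
[ 0.52313321 -0.01110517  0.18036305] [ 9.97952270e-01 -6.39629086e-02  1.13144006e-04] 0.02452753073861358 [-1.01213883 -1.28747256 -1.39081539] [ 0.00232065  0.00143713 -0.00032726  0.00247752 -0.00088765  0.00070702]
```

View pics/cw13.png

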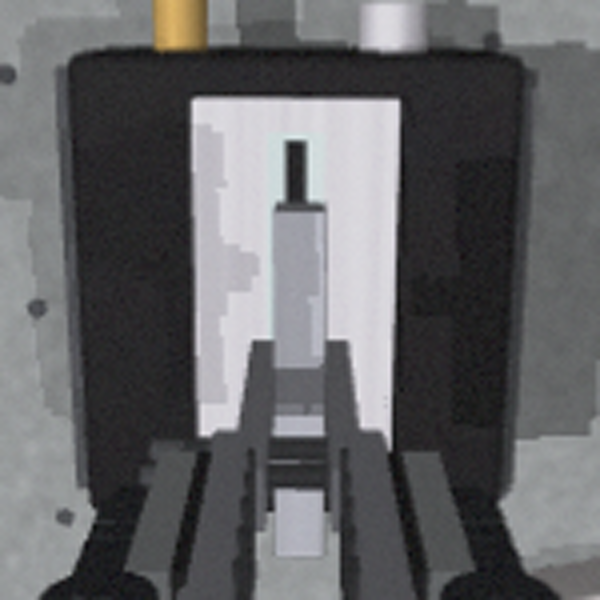

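View pics/cs13.png

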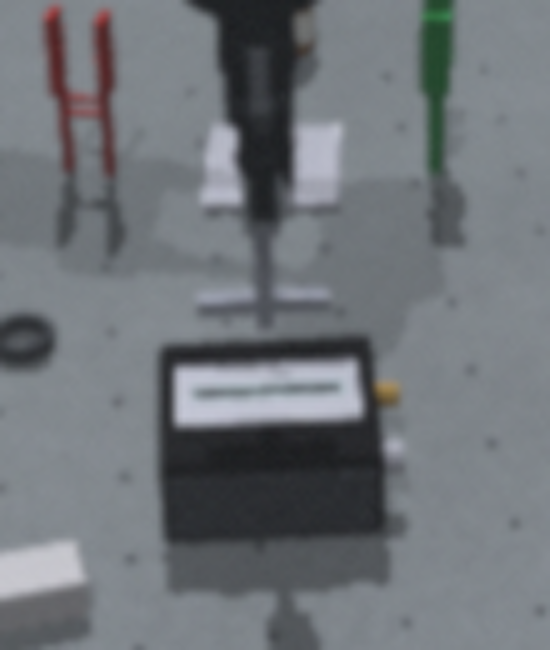

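Bar lies over the slit and in line with it (wrist crop: slit at x≈296, bar at x≈300). I'll do a numerical check with the side view.

Run:
```python
from m import *
C['w13']=load('w13')[2];C['s13']=load('s13')[2]
# top-face end mids, far (+x) / near
wv=px([(300,210),(301,556)],4,(180,110)); 
sv=px([(330,291),(197,297)],5,(200,130))
P=two('ends','w13',wv,'s13',sv); print(ang(P[0]-P[1]),np.linalg.norm(P[0]-P[1]),'tilt',(P[0]-P[1])[2]/np.linalg.norm(P[0]-P[1]))
P=pl('ends','w13',wv,.126); print(ang(P[0]-P[1]),np.linalg.norm(P[0]-P[1]))
```

```text
ends [[557.0, -13.3, 125.2], [487.0, -8.8, 124.9]] res [0.7 1.1] mean [522. -11. 125.]
-3.6676138557639635 0.07010901050287666 tilt 0.004839137467278072
ends w13 [[557.8, -13.4], [488.8, -9.2]] mean [523.3 -11.3 126. ]
-3.4921254485833058 0.06915480084713349
```

>>> play_rows --increments '[{"dp":[0,1,0],"twist":0,"gripper":0.85},{"dp":[0,0,0],"twist":0,"gripper":0.85},{"dp":[0,0,0],"twist":0,"gripper":0.85},{"dp":[0,0,0],"twist":0,"gripper":0.85},{"dp":[0,0,0],"twist":0,"gripper":0.85}]'

```text
time_s: 19.52
eef_pos: [0.5231, -0.0095, 0.1803]
tcp_rot: [[0.998, -0.063, 0.0], [-0.063, -0.998, -0.0], [0.0, 0.0, -1.0]]
contact_force: [-0.0, 0.5, -1.1]
grip_width: 0.0247
```

The bar's middle is at about (522–523,-10) and its centre at about z 0.120 (top face 0.125). It is level, with yaw -3.6°, the same as the slit. Everything is still, so I'm handing in.

Run:
```python
from h import *
s=ctrl.read_state();print(np.abs(s['qvel']).max(),s['grip_width'])
print(ctrl.job_done())
```

```text
0.0014158423547201149 0.02473114741594075
the job is handed in; nothing more can be done
None
```

I took the steel tongs from their stand and used them to lift the long plain bar by its middle from the rack. I handed the job in at about 19.5 s with the bar held over the middle of the viewer's slit; no verdict was reported.

**Last checks:**
- **Position:** triangulated from the wrist and side views, the bar's middle was about 1 mm from the slit's middle. I then moved it 1 mm in y, for which I only have the arm's pose reading: TCP at (523.1, -9.5) against the slit at (523.0, -10.0).
- **Height:** the bar's centre was about 60 mm above the slit.
- **Alignment:** the bar's yaw was -3.5° to -3.7° against the slit's -3.6°, and its tilt about 0.005 rad.
- **Stillness:** the fastest joint moved at 0.0014 rad/s and the grip width was steady at 24.7 mm.

**What disagreed:** small differences, none of which changed a move.
- The two-view estimate of the tongs' top was 122 mm, against 126 mm expected from the text.
- The bar's yaw in the rack read -6.2° to -6.9° between views (one rough edge reading gave -8.1°).
- The gripper read 24.5 mm with the bar clamped, against 26 mm expected.

I did not re-measure the other samples and bystanders at the end. I saw none of them move in the pictures I took on the way.

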